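# Bolt the brush clamp shut against its spring catch

## Robot

A 6-joint arm with a two-finger parallel gripper is mounted at the origin on the work surface. World frame = base frame: x ahead of the robot, y to its left, z up, the work surface at z = 0. Lengths are in m, angles in rad, forces in N, time in s.
With the tool pointing down it reaches from about 0.25 to 0.725 m from the base axis. Payload 4 kg.
Tool frame: the origin (TCP) lies midway between the tips of the shut fingers; the grasp point (between the pads) lies 19 mm behind it; z points along the fingers, x is the direction in which the jaws open and shut, and the axes are right-handed (so a half turn about z gives the same grasp; the last joint's range is limited). The gripper opens to 85 mm and grips with 20 to 120 N. Pads are 22 mm wide; open, the fingers measure 114 mm over their backs; the gripper's body (76 mm by 85 mm) begins 54 mm behind the grasp point. The pads swing forward as they close: fully open they stand 13 mm farther back than shut.
Start: joints at [1.245, 0.241, 0.005, 1.335, 0, 1.571], TCP at [0.16, 0.474, 0.231] pointing down, gripper open.
Joint ranges: [-2.72, 2.72], [-1.05, 1.87], [-1.09, 1.28], [-1.99, 2.15], [-1.42, 1.44], [-3.14, 3.14]. Speed limits (rad/s): [2.79, 2.79, 3.14, 3.14, 3.14, 3.14].

## Interface

Orientations are given as a unit quaternion [x, y, z, w].
In Python, from workcell import bot, vision, ticket gives the robot as it stands.
- The arm moves only by the tool play_rows, never from a script. Its argument "deltas" is one flat list of numbers, 5 for each row, row after row: the opening, from 0 (shut) to 1 (fully open), then the shift along the tool's x, y, z in units of 60 mm (1.0 is 60 mm), then the turn about the tool's z in degrees. A call has 1 to 12 rows; each row shifts and turns the pose as measured when the row begins, along the tool's axes as they then stand; what a row does not reach is not made up. A row lasts 1/8 s, in which the tool goes at most 62.5 mm and 10.7 degrees, less where a joint would pass 70% of its speed; a pose out of reach is approached as far as the arm can. A call is refused whole if a number of a shift passes 1 or a number of a turn 10.7, either way. A call with a gripper value outside its range is refused whole. The fingers move at their own pace and stop on an object; the grip force is fixed at half the most. Time passes only in rows, so rows that do not move let the fingers close. It gives the time, the measured TCP pose, the force and the opening at its end, in the units of the state.
- bot.get_obs(): the state, without advancing time (a new reading comes with each control period).
- vision.camera(name): name is "scene" or "side" or "wrist"; returns a dict with "color" (384x512x3 uint8, blue, green, red), "intrinsics" (3x3 intrinsics, pixels), "rvec" (rotation vector, rad) and "tvec" (3), from world to camera coordinates, as OpenCV has them. Camera axes: x right, y down, z forward; pixel columns grow to the right and rows downward; lengths in m; the calibration is good to about 2 mm. A picture is of the moment at which its call begins. There is no depth.
- ticket.job_done(): hands the job in, once; it reports no verdict.
The state is a dict: "clock": time; "joint_pos": joint angles; "joint_vel": joint speeds; "tau": joint torques, N m; "eef_pos": TCP position; "tool_rot": TCP orientation; "ft_force": force on the tool from outside, world axes, zero at the start; "ft_torque": the same for the moment, N m; "grip_width": finger opening in m.
Only numpy, scipy, OpenCV 4.12 (cv2) and the standard library are available. Lean on these libraries where they do the work, as an engineer would, in place of code of your own. Each camera call takes 0.05 s, during which the arm holds its last target. There are 200 camera calls.

## Task

Lock the brush-maker's clamp: with one fingertip press the long red spring catch down and keep it down while the other finger pushes the black knob, so that the steel bolt slides fully home into the blue keeper. Then let go and draw clear, so that the catch springs up again and locks the bolt. Push only: do not force the bolt past the raised catch, do not pick anything up, and leave the other things on the bench where they are.

Things in the scene. Friction and masses are not known exactly. Their poses are not given: they have to be found in the camera images.
- clamp: fixed clamp on a wooden board (180 along its x, y from -120 to +310, 18 thick), place and yaw vary; origin on the table under the bolt works. Its y is the way the bolt slides shut, z up. Red catch along x = -30, steel bolt along x = +30; apart from catch and knob all at y = -90 to 70 is lower than 50 over the table. Blue keeper from y = 72 and clamp bar behind it: tops at 55
- catch_top (a point): centre of the top face of the red catch, a flat bar 30 wide (clamp x), 105 long (clamp y), 66 over the table when up; axes as the clamp's. It moves straight down on a spring, may be pressed anywhere along its length, and a fingertip can slide along it
- bolt_knob (a point): centre of the top of the black knob on the bolt, 96 over the table: an upright block 30 wide (clamp x), 12 thick (clamp y), reaching down to the bolt; axes as the clamp's. It lies 60 across (clamp +x) from the catch's centre line and moves with the bolt. Behind its rear face (clamp -y side) a finger has room down to 50 over the table
- bolt (a joint): slide of the bolt towards clamp +y, m: 0 fully drawn back, 0.040 fully home in the keeper (a firm stop). It starts at 0 to 0.005. With the catch up a tooth stops it at 0.006. It slides with about 1.5 N of friction and stays where it is left
- catch (a joint): how far the red catch is pressed down, m: 0 up, 0.010 fully down (a firm stop). The spring takes about 2.8 N to start and 6.8 N fully down. The bolt is free when the catch is more than 0.005 down. If it is let up half-way it catches between the bolt's two teeth; it comes fully up again only when the bolt is within 2 mm of home
- brush: a finished brush lying flat beside the clamp on the robot's side, dark handle, 220 long, 14 thick; origin under the handle's middle
- glue_pot: a small glue jar, 54 across, 65 high, beyond the clamp; origin under its centre
- comb: a flat yellow comb, 35 x 90 x 8, lying to the right of the clamp; origin under its centre
- brush_cup: a blue cup of brushes, 84 across, 195 high, at the left side of the table; origin under its centre
- spool: a red thread spool, 60 across, 60 high, at the left side; origin under its centre
- lacquer: a lacquer can, 70 across, 120 high, at the left side; origin under its centre

How it is judged:
On the way, in this order (a step that is already met when the one before it is completed fails the run):
1. a finger holds the catch down, the bolt still drawn back (value of joint catch above 0.0053 m and value of joint bolt below 0.012 m and contact force between the fingers and catch above 0.5 N), for 0.05 s.
2. the bolt is pushed fully home with the catch still held down by a finger (value of joint bolt above 0.0375 m and value of joint catch above 0.0053 m and contact force between the fingers and catch above 0.5 N), for 0.05 s.
At the end, for the whole second after the job is handed in: the bolt is home (within 2.5 mm of its stop) and the catch has sprung up (within 1.5 mm), locking it (value of joint bolt above 0.0375 m and value of joint catch below 0.0015 m); the robot touches nothing.
It fails at once if the bolt is forced past the raised catch, or the catch is let up before the bolt is home (value of joint bolt between 0.009 and 0.036 m and value of joint catch below 0.003 m).
It fails at once if another thing on the bench is picked up, knocked or moved by more than 20 mm (distance of any of brush, glue_pot, comb, brush_cup, spool, lacquer from where it was at the start of the episode above 0.02 m).
It also fails if it takes over 29 s, if anything falls off the work surface, if the arm or the gripper's body presses on something with over 40 N, if the wrist force passes 120 N, or if a joint passes its speed limit or range.

## Working session

There is one attempt and no reset: what is moved stays moved. The work goes in short steps, Python scripts to look and compute and a tool call to move; the robot and the scene stay as the last step left them, time stands still between calls to the robot, and variables do not carry over. Pictures are saved under pics/ and viewed, about 8 in all and at most 12, crops included, and the job is handed in when it is done.

Besides the shell and the picture viewer there is one more tool, called after ">>>" as name(argument=value, ...), one argument or row to a line, values as JSON. play_rows: Moves the arm, as the interface text tells. Its arguments: {"type":"object","properties":{"deltas":{"type":"array"}},"required":["deltas"]}

```bash
mkdir -p pics
cat > h.py <<'E'
import numpy as np, cv2
from workcell import bot, vision, ticket
def snap(n,f):
    c=vision.camera(n); cv2.imwrite('pics/'+f+'.png',c['color']); np.savez('pics/'+f+'.npz',**{k:np.array(v) for k,v in c.items()}); return c
def ray(f,u,v,z):
    c=np.load('pics/'+f+'.npz'); R=cv2.Rodrigues(c['rvec'])[0]; t=c['tvec'].ravel()
    d=R.T@np.linalg.solve(c['intrinsics'],[u,v,1.]); o=-R.T@t
    return o+d*(z-o[2])/d[2]
def proj(f,P):
    c=np.load('pics/'+f+'.npz'); return cv2.projectPoints(np.array(P,float).reshape(-1,3),c['rvec'],c['tvec'],c['intrinsics'],None)[0].reshape(-1,2)
def crop(f,x0,y0,x1,y1,s,o):
    i=cv2.imread('pics/'+f+'.png')[y0:y1,x0:x1]; cv2.imwrite('pics/'+o+'.png',cv2.resize(i,None,fx=s,fy=s,interpolation=cv2.INTER_CUBIC))
E
python3 - <<'E'
from h import *
a=snap('scene','s0')['color'];b=snap('side','d0')['color'];c=snap('wrist','w0')['color']
cv2.imwrite('pics/all.png',cv2.resize(np.vstack([np.hstack([a,b]),np.hstack([c,c*0])]),(800,600)))
print(bot.get_obs())
E
```

```text
{'clock': 0.15, 'joint_pos': array([1.24498921e+00, 2.41282808e-01, 4.02155268e-03, 1.33521931e+00,
       1.87289356e-05, 1.57078658e+00]), 'joint_vel': array([ 0.00105705, -0.00305652,  0.00329705, -0.00068532,  0.00035756,
       -0.00040539]), 'tau': array([-5.42065645e-04, -3.72635365e+01,  2.52639019e+01,  1.23770500e-02,
       -1.15858229e-04, -1.03055783e-06]), 'eef_pos': array([0.15987345, 0.47323068, 0.23059143]), 'tool_rot': array([ 8.12423349e-01,  5.83067400e-01, -6.89622425e-04,  4.83397840e-04]), 'ft_force': array([ 0.30990579, -0.54791912,  0.09961533]), 'ft_torque': array([-0.01716631, -0.00736736, -0.02166116]), 'grip_width': 0.08545401537439642}
```

View pics/all.png

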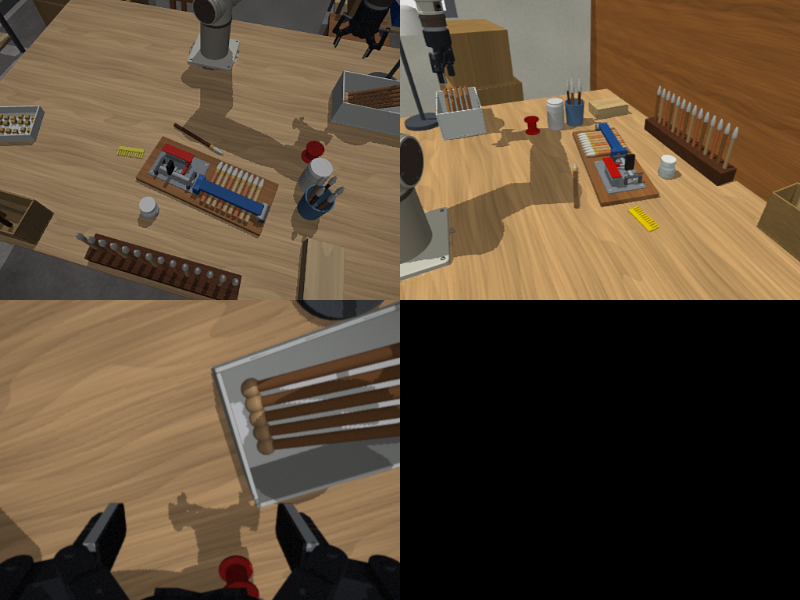

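The scene view shows the clamp with its red catch near (225,193) and the black knob near (218,215) in full-size pixels. In the side view it is near (285,215). Next I enlarge both.

Run:
```python
from h import *
crop('s0',165,165,365,310,4,'s0c'); crop('d0',215,140,345,270,4.6,'d0c')
```

```text
(no output)
```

View pics/s0c.png

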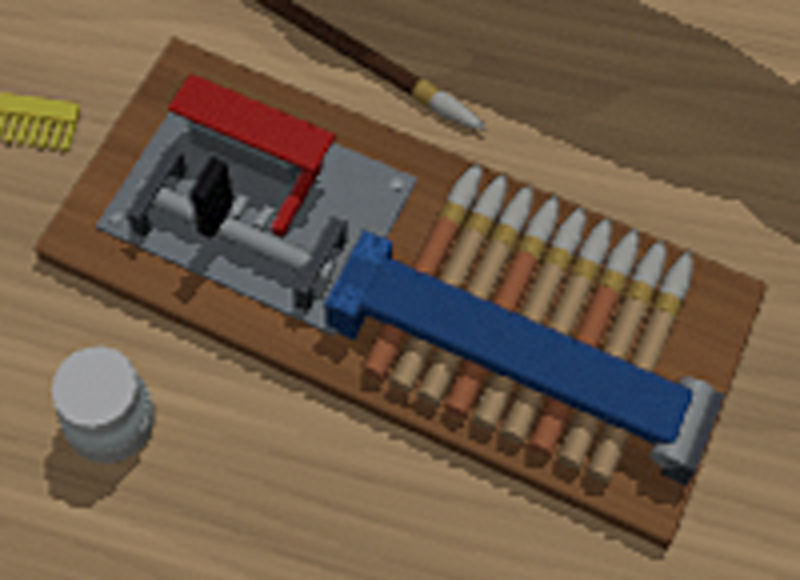

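View pics/d0c.png

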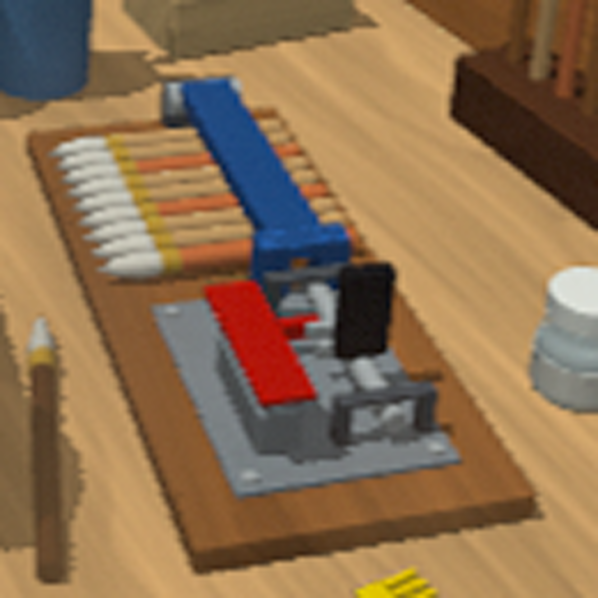

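Run:
```python
from h import *
from scipy.optimize import least_squares
S=lambda p:np.array(p)/4+165-.375
D=lambda p:np.array(p)/4.6+[215,140]-.39
def pts(p):
    c,k=p[3],p[4]
    L=[(-90,-120,18),(90,-120,18),(-90,310,18),(90,310,18),(-45,c-52.5,66),(-45,c+52.5,66),(-15,c+52.5,66),(-15,c-52.5,66),(15,k,96),(45,k,96)]
    L=np.array(L)/1000; R=np.array([[np.cos(p[2]),-np.sin(p[2])],[np.sin(p[2]),np.cos(p[2])]])
    W=L.copy(); W[:,:2]=L[:,:2]@R.T+p[:2]; return W
s=S([(172,38),(37,250),(767,285),(666,544),(190,75),(335,135),(320,167),(170,110),(219,158),(204,186)])
d=D([(195,556),(538,505),(28,133),(277,110),(262,402),(205,288),(257,280),(315,392),(343,266),(395,266)])
w=np.ones(10); ws=w.copy(); ws[8:]=0
f=lambda p:np.r_[((proj('s0',pts(p))-s)*ws[:,None]).ravel(),((proj('d0',pts(p))-d)*w[:,None]).ravel()]
o=ray('s0',220,213,.03); print(o)
r=least_squares(f,[o[0],o[1],1.2,0,0],loss='soft_l1',x_scale=[.1,.1,.3,50,50])
print(r.x,r.cost); print(r.fun.reshape(2,10,2).round(1).tolist())
x=r.x;print('knob in scene crop',(proj('s0',pts(x))[8:]-165)*4)
```

```text
[0.59980274 0.00714369 0.03      ]
[  0.59555387   0.03328824  -0.18381418 -20.08301795 -12.72217072] 7.270606573048414
[[[-0.1, -1.2], [-1.8, -0.9], [0.3, -0.4], [0.9, 0.3], [0.5, -0.9], [0.9, -0.3], [-0.8, 1.2], [-0.4, -0.6], [0.0, 0.0], [-0.0, 0.0]], [[0.2, -0.5], [0.9, -1.6], [0.2, 0.3], [0.4, -0.2], [-0.1, -0.2], [-0.2, -0.4], [-0.0, -0.1], [1.0, 0.2], [-0.5, 1.0], [-0.0, -0.5]]]
knob in scene crop [[223.12734784 157.23767278]
 [198.36664384 197.69267788]]
```

>>> play_rows(
  deltas=[0.55,0,0,0,10.5,0.55,0,0,0,10.5,0.55,0,0,0,10.5,0.55,0,0,0,10.5,0.55,0,0,0,10.5,0.55,0,0,0,10.5,0.55,0,0,0,10.5,0.55,0,0,0,8,0.55,0,0,0,0],
)

```text
clock: 1.27
eef_pos: [0.1591, 0.4708, 0.2269]
tool_rot: [0.994, -0.106, -0.001, 0.005]
ft_force: [1.0, 0.5, -0.0]
grip_width: 0.047
```

```bash
cat >> h.py <<'E'
from scipy.spatial.transform import Rotation as Ro
P0=np.array([0.59555,0.03329]); YAW=-0.18381
Rc=np.array([[np.cos(YAW),-np.sin(YAW)],[np.sin(YAW),np.cos(YAW)]])
def st():
    o=bot.get_obs(); R=Ro.from_quat(o['tool_rot']).as_matrix(); p=o['eef_pos']
    print('t',o['clock'],'p',p.round(4),'clamp xy mm',(1000*Rc.T@(p[:2]-P0)).round(1),'F',o['ft_force'].round(2),'w',round(o['grip_width'],4))
    h=np.degrees(np.arctan2(R[1,0],R[0,0])); print('head err deg (turn to make)',round(h-np.degrees(YAW),2),'tilt',R[:,2].round(4)); return o,R,p
def go(x,y,z,):  # clamp mm, z m -> units
    o,R,p=st(); t=np.r_[P0+Rc@np.array([x,y])/1000,z]; print('units',(R.T@(t-p)/.06).round(3))
E
python3 - <<'E'
from h import *
go(0,-40,.231)
for n,u,v in(('cup',410,256),('lacq',408,222),('spool',401,195)): print(n,ray('s0',u,v,.1))
E
```

```text
t 1.275 p [0.1591 0.4708 0.2269] clamp xy mm [-509.1  350.3] F [ 0.99  0.48 -0.02] w 0.047
head err deg (turn to make) -1.65 tilt [-0.0032 -0.0096 -0.9999]
units [ 8.669  6.259 -0.015]
cup [0.62295036 0.46049482 0.1       ]
lacq [0.53971146 0.45107667 0.1       ]
spool [0.47056849 0.43022138 0.1       ]
```

>>> play_rows(
  deltas=[0.55,0.3,0.9,0,-1.6,0.55,0.3,0.9,0,0,0.55,0.3,0.9,0,0,0.55,0.3,0.9,0,0,0.55,0.5,0.8,0,0,0.55,0.8,0.4,0,0,0.55,0.9,0.3,0,0,0.55,0.9,0.2,0,0,0.55,0.9,0.2,0,0,0.55,0.9,0.1,0,0,0.55,0.9,0.1,0,0,0.55,0.5,0,0,0],
)

```text
clock: 2.78
eef_pos: [0.5515, 0.0481, 0.2296]
tool_rot: [0.997, -0.074, 0.002, 0.004]
ft_force: [-1.2, 0.2, 0.0]
grip_width: 0.0473
```

Run:
```python
from h import *
go(0,-42,.13)
```

```text
t 2.775 p [0.5515 0.0481 0.2296] clamp xy mm [-46.    6.5] F [-1.15  0.21  0.01] w 0.0473
head err deg (turn to make) 2.05 tilt [ 0.0028 -0.0077 -1.    ]
units [0.731 0.823 1.669]
```

>>> play_rows(
  deltas=[0.55,0.4,0.4,0.5,2,0.55,0.3,0.4,0.5,0,0.55,0,0,0.4,0,0.55,0,0,0,0,0.55,0,0,0,0],
)

```text
clock: 3.4
eef_pos: [0.5895, -0.0092, 0.1427]
tool_rot: [0.996, -0.087, 0.002, 0.004]
ft_force: [-0.0, 0.1, -0.5]
grip_width: 0.0468
```

Run:
```python
from h import *
go(0,-42,.105)
a=snap('scene','s1')['color'];b=snap('side','d1')['color'];c=snap('wrist','w1')['color']
cv2.imwrite('pics/s1c.png',np.hstack([cv2.resize(a[150:270,165:285],(400,400),interpolation=2),cv2.resize(b[140:270,215:345],(400,400),interpolation=2)]))
```

```text
t 3.4 p [ 0.5895 -0.0092  0.1427] clamp xy mm [  1.8 -42.9] F [-0.05  0.07 -0.47] w 0.0468
head err deg (turn to make) 0.55 tilt [ 0.0029 -0.0073 -1.    ]
units [-0.032 -0.019  0.628]
```

View pics/s1c.png

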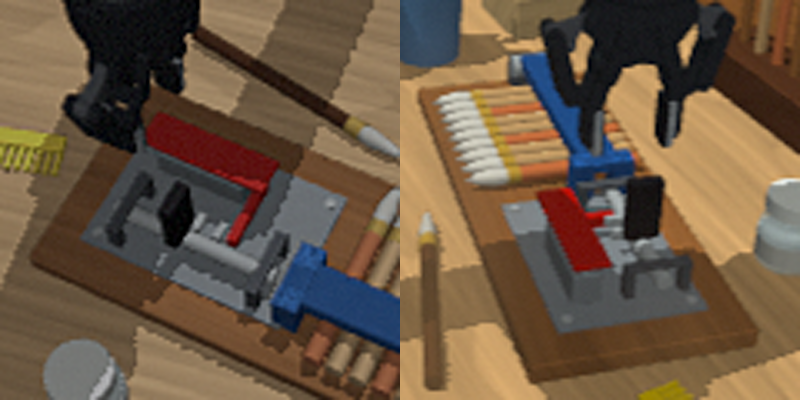

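View pics/w1.png

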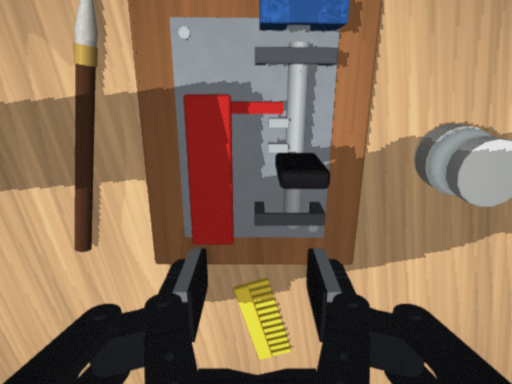

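```bash
python3 - <<'E'
from h import *
def c(u,v,z): return (1000*Rc.T@(ray('w1',u,v,z)[:2]-P0)).round(1)
print('catch',[c(*q,.066) for q in((185,96),(230,95),(233,243),(192,244))])
print('knob96',[c(*q,.096) for q in((275,154),(318,153),(329,170),(329,186),(280,186))])
q=np.load('pics/w1.npz');R=cv2.Rodrigues(q['rvec'])[0];o=-R.T@q['tvec'].ravel();print('cam',o,Rc.T@(o[:2]-P0))
E
python3 -c "
from h import *
crop('w1',240,120,360,220,5,'w1c')"
```

```text
catch [array([-42.6,  29.9]), array([-14.5,  30.8]), array([-14. , -71.8]), array([-43.7, -72.8])]
knob96 [array([12.7,  0. ]), array([37.2,  0.8]), array([44.3, -9.1]), array([ 45. , -18.8]), array([ 16.2, -19.1])]
cam [0.60397269 0.07218868 0.28509296] [0.00117103 0.03978288]
```

View pics/w1c.png

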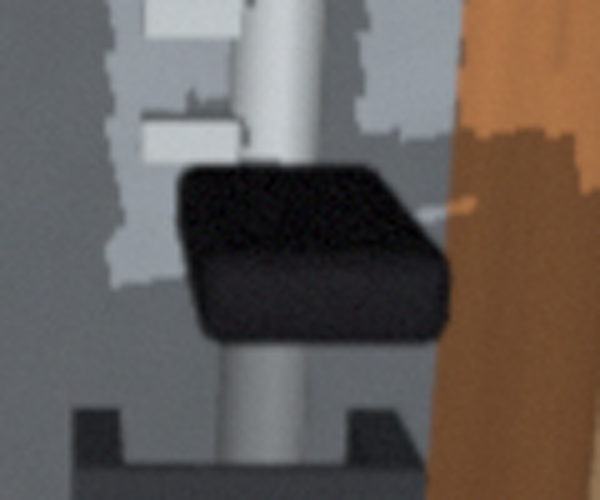

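>>> play_rows(
  deltas=[0.55,-0.03,0,0.5,0.5,0.55,0,0,0.4,0,0.55,0,0,0.1,0,0.55,0,0,0,0],
)

```text
clock: 4.05
eef_pos: [0.5918, -0.0077, 0.0878]
tool_rot: [0.996, -0.09, 0.008, 0.003]
ft_force: [0.8, 0.3, -0.5]
grip_width: 0.0469
```

Run:
```python
from h import *
go(0,-42,.066)
a=snap('scene','s2')['color'];b=snap('side','d2')['color']
cv2.imwrite('pics/s2c.png',np.hstack([cv2.resize(a[150:270,165:285],(400,400),interpolation=2),cv2.resize(b[170:260,245:335],(400,400),interpolation=2)]))
```

```text
t 4.05 p [ 0.5918 -0.0077  0.0878] clamp xy mm [  3.8 -41. ] F [ 0.8   0.31 -0.47] w 0.0469
head err deg (turn to make) 0.22 tilt [ 0.0149 -0.0074 -0.9999]
units [-0.068  0.015  0.363]
```

View pics/s2c.png

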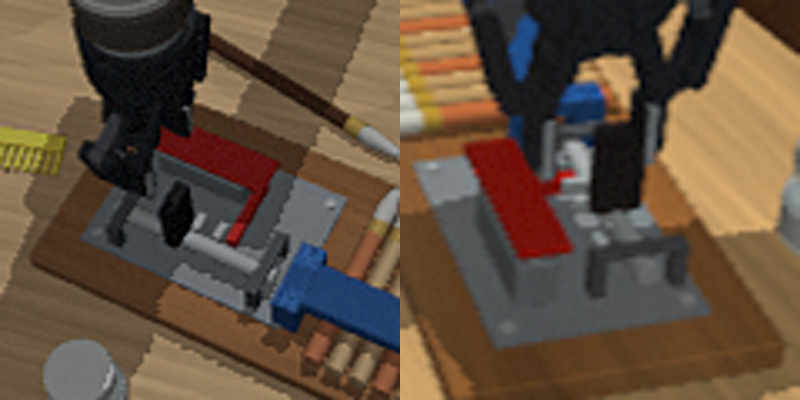

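Run:
```python
from h import *
o,R,p=st()
for f,(x0,y0,s,off) in {'s2':(165,150,400/120,0),'d2':(245,170,400/90,400)}.items():
    q=np.load('pics/%s.npz'%f);Rr=cv2.Rodrigues(q['rvec'])[0];print(f,'cam',(-Rr.T@q['tvec'].ravel()).round(3))
    for n,P in {'tcp':p,'f+':p+R[:,0]*.0305,'f-':p-R[:,0]*.0305,'knob':np.r_[P0+Rc@[.03,-.0145],.096]}.items():
        print(n,((proj(f,P)[0]-[x0,y0])*s+[off,0]).round())
```

```text
t 4.15 p [ 0.5923 -0.0077  0.0884] clamp xy mm [  4.3 -40.9] F [ 0.36  0.88 -0.46] w 0.0469
head err deg (turn to make) 0.21 tilt [ 0.0162 -0.0074 -0.9998]
s2 cam [0.985 0.213 0.857]
tcp [160. 160.]
f+ [139. 193.]
f- [180. 128.]
knob [174. 197.]
d2 cam [ 0.203 -0.607  0.571]
tcp [592. 170.]
f+ [646. 162.]
f- [536. 178.]
knob [622. 125.]
```

>>> play_rows(
  deltas=[0.55,-0.07,0.02,0.15,0.2,0.55,0,0,0.1,0,0.55,0,0,0,0],
)

```text
clock: 4.53
eef_pos: [0.5888, -0.0084, 0.074]
tool_rot: [0.996, -0.092, 0.01, 0.003]
ft_force: [0.2, -0.1, 0.0]
grip_width: 0.047
```

Run:
```python
from h import *
go(0,-42,.066)
```

```text
t 4.525 p [ 0.5888 -0.0084  0.074 ] clamp xy mm [  1.  -42.2] F [ 0.17 -0.12  0.04] w 0.047
head err deg (turn to make) -0.0 tilt [ 0.019  -0.0074 -0.9998]
units [-0.02  -0.003  0.134]
```

>>> play_rows(
  deltas=[0.55,-0.02,0,0.1,0,0.55,0,0,0.06,0,0.55,0,0,0.03,0],
)

```text
clock: 4.9
eef_pos: [0.588, -0.0083, 0.0623]
tool_rot: [0.996, -0.092, 0.01, 0.003]
ft_force: [-0.7, -1.0, 2.8]
grip_width: 0.0472
```

Run:
```python
from h import *
go(0,-42,.057)
```

```text
t 4.9 p [ 0.588  -0.0083  0.0623] clamp xy mm [  0.2 -42.3] F [-0.75 -1.02  2.82] w 0.0472
head err deg (turn to make) -0.01 tilt [ 0.0194 -0.0074 -0.9998]
units [-0.005 -0.005  0.088]
```

>>> play_rows(
  deltas=[0.55,0,0,0.06,0,0.55,0,0,0.05,0,0.55,0,0,0.03,0],
)

```text
clock: 5.28
eef_pos: [0.588, -0.0083, 0.0547]
tool_rot: [0.996, -0.092, 0.01, 0.003]
ft_force: [-2.5, -0.6, 6.0]
grip_width: 0.047
```

Run:
```python
from h import *
go(0,-42,.054)
```

```text
t 5.275 p [ 0.588  -0.0083  0.0547] clamp xy mm [  0.2 -42.3] F [-2.54 -0.63  6.01] w 0.047
head err deg (turn to make) -0.0 tilt [ 0.0197 -0.0073 -0.9998]
units [-0.004 -0.005  0.011]
```

>>> play_rows(
  deltas=[0.55,0,-0.08,0.02,0,0.55,0,-0.08,0.01,0,0.55,0,-0.08,0.01,0],
)

```text
clock: 5.65
eef_pos: [0.5918, 0.001, 0.0543]
tool_rot: [0.996, -0.093, 0.012, 0.008]
ft_force: [-3.0, -5.1, 5.5]
grip_width: 0.0475
```

Run:
```python
from h import *
go(0,-42,.054)
```

```text
t 5.65 p [0.5918 0.001  0.0543] clamp xy mm [  2.3 -32.5] F [-3.05 -5.1   5.48] w 0.0475
head err deg (turn to make) -0.17 tilt [ 0.0229 -0.0175 -0.9996]
units [-0.037  0.159  0.006]
```

>>> play_rows(
  deltas=[0.55,-0.02,-0.1,0.03,0,0.55,-0.01,-0.1,0.02,0,0.55,0,-0.1,0.01,0],
)

```text
clock: 6.02
eef_pos: [0.5946, 0.0094, 0.0545]
tool_rot: [0.995, -0.096, 0.015, 0.017]
ft_force: [-2.3, -5.2, 6.0]
grip_width: 0.0472
```

Run:
```python
from h import *
go(0,8,.053)
b=snap('side','d3')['color'];a=snap('scene','s3')['color']
cv2.imwrite('pics/s3c.png',np.hstack([cv2.resize(a[150:270,165:285],(400,400),interpolation=2),cv2.resize(b[170:260,245:335],(400,400),interpolation=2)]))
```

```text
t 6.025 p [0.5946 0.0094 0.0545] clamp xy mm [  3.5 -23.7] F [-2.34 -5.22  6.03] w 0.0472
head err deg (turn to make) -0.49 tilt [ 0.0269 -0.0373 -0.9989]
units [-0.063 -0.528  0.007]
```

View pics/s3c.png

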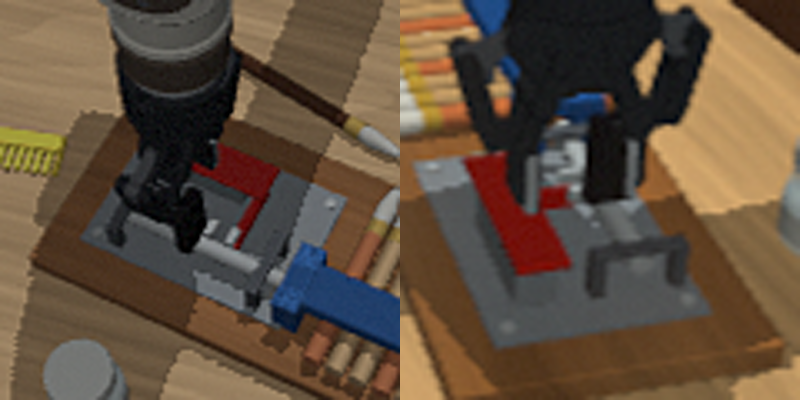

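Run:
```python
from h import *
for k in (-14.5,-7,0):
    print(k,[((proj('d3',np.r_[P0+Rc@np.array([x,k-6])/1000,.096])[0]-[245,170])*400/90+[400,0]).round().tolist() for x in (15,45)])
crop('d3',275,185,305,225,14,'d3c')
```

```text
-14.5 [[599.0, 134.0], [652.0, 128.0]]
-7 [[594.0, 127.0], [647.0, 120.0]]
0 [[590.0, 120.0], [642.0, 113.0]]
```

View pics/d3c.png

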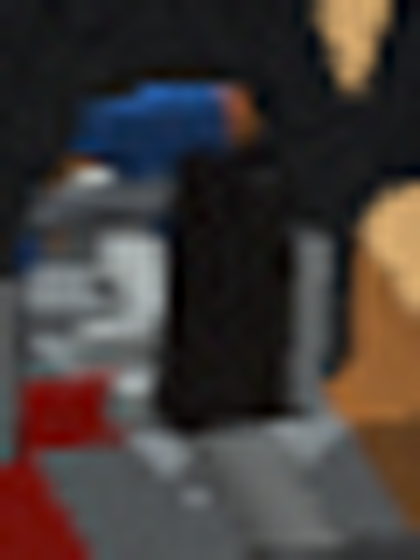

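>>> play_rows(
  deltas=[0.55,-0.1,0,0.02,0,0.55,-0.08,-0.05,0.01,0],
)

```text
clock: 6.38
eef_pos: [0.5914, 0.0122, 0.0557]
tool_rot: [0.995, -0.097, 0.023, 0.019]
ft_force: [1.9, -5.9, 5.5]
grip_width: 0.0473
```

Run:
```python
from h import *
go(-3,8,.053)
```

```text
t 6.375 p [0.5914 0.0122 0.0557] clamp xy mm [ -0.3 -21.5] F [ 1.94 -5.92  5.53] w 0.0473
head err deg (turn to make) -0.59 tilt [ 0.0414 -0.0417 -0.9983]
units [-0.053 -0.493  0.027]
```

>>> play_rows(
  deltas=[0.55,0,-0.15,0.05,0,0.55,0,-0.2,0.02,0],
)

```text
clock: 6.62
eef_pos: [0.596, 0.0243, 0.055]
tool_rot: [0.994, -0.1, 0.025, 0.027]
ft_force: [-4.7, -9.1, 11.3]
grip_width: 0.0466
```

Run:
```python
from h import *
go(-3,8,.053)
```

```text
t 6.625 p [0.596  0.0243 0.055 ] clamp xy mm [ 2.1 -8.8] F [-4.74 -9.08 11.34] w 0.0466
head err deg (turn to make) -0.87 tilt [ 0.044  -0.0586 -0.9973]
units [-0.091 -0.279  0.015]
```

>>> play_rows(
  deltas=[0.55,-0.04,-0.2,0.01,0,0.55,-0.02,-0.15,0.01,0],
)

```text
clock: 6.88
eef_pos: [0.5982, 0.0364, 0.0554]
tool_rot: [0.994, -0.104, 0.028, 0.036]
ft_force: [-5.7, -23.9, 11.1]
grip_width: 0.0469
```

Run:
```python
from h import *
go(-3,8,.053)
```

```text
t 6.875 p [0.5982 0.0364 0.0554] clamp xy mm [2.  3.6] F [ -5.75 -23.94  11.07] w 0.0469
head err deg (turn to make) -1.25 tilt [ 0.048  -0.078  -0.9958]
units [-0.087 -0.074  0.03 ]
```

>>> play_rows(
  deltas=[0.55,0,-0.12,0.02,0,0.55,0,-0.06,0.01,0],
)

```text
clock: 7.12
eef_pos: [0.598, 0.0354, 0.0557]
tool_rot: [0.993, -0.109, 0.027, 0.047]
ft_force: [-4.0, -4.6, 6.6]
grip_width: 0.047
```

Run:
```python
from h import *
go(-3,8,.053)
snap('side','d4');snap('wrist','w4');snap('scene','s4')
a=cv2.imread('pics/w4.png');b=cv2.imread('pics/s4.png')
cv2.imwrite('pics/c4.png',np.hstack([cv2.resize(a[0:260,130:390],(400,400),interpolation=2),cv2.resize(b[180:260,195:275],(400,400),interpolation=2)]))
```

```text
t 7.125 p [0.598  0.0354 0.0557] clamp xy mm [2.  2.5] F [-4.03 -4.56  6.65] w 0.047
head err deg (turn to make) -1.82 tilt [ 0.0438 -0.0993 -0.9941]
units [-0.089 -0.092  0.031]
```

View pics/c4.png

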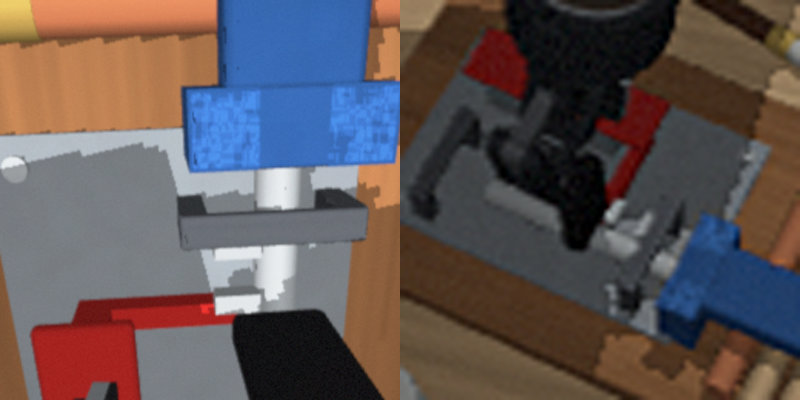

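Run:
```python
from h import *
def c(f,u,v,z): return (1000*Rc.T@(ray(f,u,v,z)[:2]-P0)).round(1)
u=lambda x,y:(130+x*.65,y*.65)
print('catch far edge up-pressed z56', c('w4',*u(35,324),.056),c('w4',*u(133,324),.056))
print('knob front-bottom? z96', [c('w4',*u(*q),.096) for q in((238,316),(320,312),(385,400))])
print('blue keeper near edge z55',c('w4',*u(190,165),.055),c('w4',*u(395,160),.055))
print('keeper w1?')
b=cv2.imread('pics/d4.png');a=cv2.imread('pics/w4.png')
cv2.imwrite('pics/c5.png',np.hstack([cv2.resize(a[130:280,150:350],(420,315),interpolation=2),cv2.resize(b[170:245,260:335],(315,315),interpolation=2)]))
```

```text
catch far edge up-pressed z56 [-41.7  33.2] [-14.2  31.4]
knob front-bottom? z96 [array([10.5, 51.3]), array([27.3, 51.2]), array([43.5, 28.5])]
blue keeper near edge z55 [ 3.8 75.2] [57.5 74.3]
keeper w1?
```

View pics/c5.png

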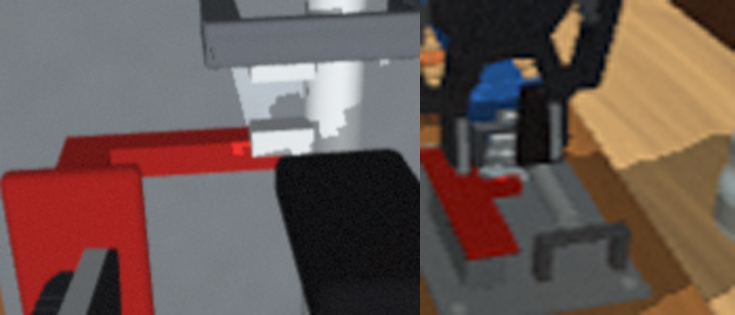

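Run:
```python
from h import *
def c(f,u,v,z): return (1000*Rc.T@(ray(f,u,v,z)[:2]-P0)).round(1)
print(c('w4',150+312/2.1,130+285/2.1,.096))
# tooth near catch (w1: teeth rows)
for z in (.035,.045):
  print(z,'w1 teeth rear/front',[c('w1',280,v,z) for v in (120+38/5,120+118/5,120+162/5)],'w4 tooth2 rear/front,tooth1 rear', [c('w4',150+280/2.1,130+v/2.1,z) for v in (80,125,155)])
a=cv2.imread('pics/w4.png');cv2.imwrite('pics/c6.png',cv2.convertScaleAbs(cv2.resize(a[180:300,230:390],(800,600),interpolation=2),alpha=4))
```

```text
[15.3 28.4]
0.035 w1 teeth rear/front [array([19.6,  6.9]), array([20. , -4.9]), array([ 20.2, -11.6])] w4 tooth2 rear/front,tooth1 rear [array([18.4, 42.3]), array([18.4, 30.9]), array([18.4, 23. ])]
0.045 w1 teeth rear/front [array([18.9,  8.2]), array([19.2, -3.1]), array([19.4, -9.5])] w4 tooth2 rear/front,tooth1 rear [array([17. , 45.8]), array([17. , 35.1]), array([17. , 27.7])]
```

View pics/c6.png

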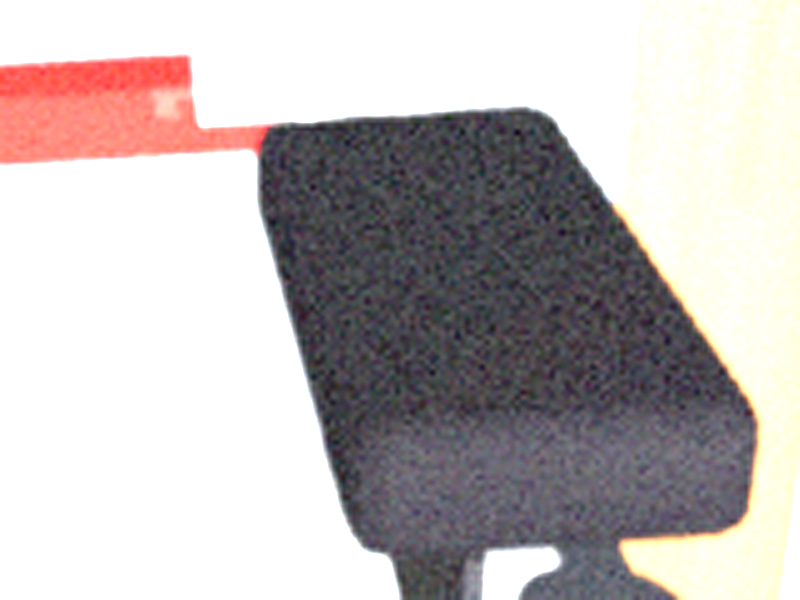

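>>> play_rows(
  deltas=[0.55,0,-0.2,0.02,0],
)

```text
clock: 7.4
eef_pos: [0.5981, 0.036, 0.0556]
tool_rot: [0.992, -0.113, 0.027, 0.058]
ft_force: [-15.4, -37.5, 26.0]
grip_width: 0.0473
```

>>> play_rows(
  deltas=[0.55,0,-0.15,0.02,0],
)

```text
clock: 7.52
eef_pos: [0.5979, 0.0351, 0.0559]
tool_rot: [0.99, -0.117, 0.026, 0.067]
ft_force: [-10.4, -19.4, 18.9]
grip_width: 0.047
```

Run:
```python
from h import *
go(-3,8,.053); snap('wrist','w5')
a=cv2.imread('pics/w5.png');cv2.imwrite('pics/c7.png',cv2.convertScaleAbs(cv2.resize(a[120:300,210:390],(600,600),interpolation=2),alpha=2.5))
def c(f,u,v,z): return (1000*Rc.T@(ray(f,u,v,z)[:2]-P0)).round(1)
print([c('w4',320,v,.096) for v in (263,288)])
```

```text
t 7.525 p [0.5979 0.0351 0.0559] clamp xy mm [1.9 2.2] F [-10.41 -19.45  18.89] w 0.047
head err deg (turn to make) -2.72 tilt [ 0.0358 -0.1392 -0.9896]
units [-0.09  -0.097  0.03 ]
[array([22.6, 28.9]), array([23.1, 18.3])]
```

>>> play_rows(
  deltas=[0.55,0,0.1,0.015,0,0.55,0,0.03,0,0,0.55,0,0.04,-0.2,0,0.55,0,0.08,-0.4,0,0.55,0,0.1,-0.6,0,0.55,0,0.1,-0.6,0,0.55,0,0.1,-0.5,0,0.55,0,0,0,0,0.55,0,0,0,0],
)

```text
clock: 8.7
eef_pos: [0.5857, 0.0214, 0.2023]
tool_rot: [0.99, -0.118, 0.028, 0.067]
ft_force: [-0.5, -0.1, -0.2]
grip_width: 0.0471
```

Run:
```python
from h import *
st(); snap('wrist','w6'); snap('side','d6'); snap('scene','s6')
# knob & catch geometry from colour masks
for f in ('d6','d0'):
    i=cv2.imread('pics/%s.png'%f); b,g,r=[i[...,k].astype(int) for k in range(3)]
    m=((r>100)&(g<60)&(b<60)).astype(np.uint8); m[:,:240]=0
    n,l,s,ct=cv2.connectedComponentsWithStats(m); j=1+s[1:,4].argmax(); print(f,'red',s[j],ct[j].round(2))
    k=(i.max(2)<45).astype(np.uint8); k[:,:270]=0;k[:180]=0;k[240:]=0;k[:,320:]=0
    n,l,s,ct=cv2.connectedComponentsWithStats(k); j=1+s[1:,4].argmax(); print('dark',s[j],ct[j].round(2))
R=lambda x,y,z: proj('d6',np.r_[P0+Rc@np.array([x,y])/1000,z])[0].round(1)
print('pred knob rear-top centre bolt moved 0/30/38',[R(30,-20.3+d,.096) for d in(0,30,38)],'catch top up/half/down corner',[R(-15,-72.5,z) for z in(.066,.061,.056)])
```

```text
t 8.7 p [0.5857 0.0214 0.2023] clamp xy mm [ -7.6 -13.5] F [-0.47 -0.06 -0.18] w 0.0471
head err deg (turn to make) -2.82 tilt [ 0.0394 -0.1386 -0.9896]
d6 red [259 201  25  27 360] [271.89 213.6 ]
dark [282 190  13  20 211] [288.32 199.11]
d0 red [259 201  25  27 370] [271.48 213.76]
dark [288 198  13  20 220] [293.4  207.09]
pred knob rear-top centre bolt moved 0/30/38 [array([295.7, 199.4]), array([291.4, 192.9]), array([290.3, 191.2])] catch top up/half/down corner [array([284.1, 225. ]), array([283.9, 226.8]), array([283.8, 228.5])]
```

Run:
```python
from h import *
red=lambda f:(lambda i:np.clip(i[...,2].astype(float)-i[...,1],0,90))(cv2.imread('pics/%s.png'%f).astype(np.float32))
for f0,f1,(x0,y0,x1,y1) in(('d0','d6',(268,210,288,232)),('d0','d4',(268,210,288,232)),('s0','s6',(200,178,255,212)),('s0','s4',(200,178,222,212))):
    a=red(f0)[y0:y1,x0:x1];b=red(f1)[y0:y1,x0:x1]
    print(f0,f1,'rows top/bottom by col sums',[ (v>25).sum() for v in(a,b)],'mean rows',[round((np.arange(v.shape[0])[:,None]*v).sum()/v.sum(),2) for v in(a,b)],'phase',cv2.phaseCorrelate(a.astype(np.float32),b.astype(np.float32)))
R=lambda f,z: proj(f,np.r_[P0+Rc@np.array([-30,-50])/1000,z])[0].round(2)
print([(R(f,.066),R(f,.056)) for f in('d6','s6')])
```

```text
d0 d6 rows top/bottom by col sums [np.int64(231), np.int64(245)] mean rows [np.float64(8.52), np.float64(8.15)] phase ((0.0408193546823572, -0.11536120773472547), 0.7809665560722351)
d0 d4 rows top/bottom by col sums [np.int64(231), np.int64(276)] mean rows [np.float64(8.52), np.float64(10.63)] phase ((-0.03977089675230516, 3.3964144509934506), 0.8875714311997096)
s0 s6 rows top/bottom by col sums [np.int64(983), np.int64(518)] mean rows [np.float64(14.36), np.float64(15.23)] phase ((0.10208497247973725, -0.08587984884069044), 0.9491951355227718)
s0 s4 rows top/bottom by col sums [np.int64(379), np.int64(171)] mean rows [np.float64(10.54), np.float64(11.6)] phase ((-1.2741846547675095, 1.9180080282802727), 0.8378285412435178)
[(array([274.77, 220.14]), array([274.53, 223.61])), (array([217.49, 190.3 ]), array([217.87, 192.31]))]
```

Both cameras put the catch fully up. It moved 3.4 px when it was held down, and is now back within 0.1 px of where it started. I'll hand in.

```bash
python3 -c "
from h import *
print(ticket.job_done())"
```

```text
the job is handed in; nothing more can be done
None
```

The clamp should be locked, and I have handed the job in at about 8.7 s on the robot's clock. One finger held the red catch down while the other pushed the knob until the bolt met its firm stop. Then I backed off and lifted clear.

**Checks that agreed**
- **Bolt:** measured in the images, the knob moved about 38 mm from its start, and it did not move further under up to 37 N.
- **Catch:** the side camera shows it within 0.1 px of its starting height, after dropping 3.4 px while held down. The scene camera also puts it back within 0.1 px. It can only come fully up if the bolt is within 2 mm of home.
- **Robot:** the tool stopped at 0.20 m height with the wrist force near zero, so it is touching nothing.

**Checks that failed or fell short**
- **Tilt:** the tool leaned by up to about 8° while pushing and never came straight again. The catch stayed pressed throughout, judging by the vertical force of 5.5 N or more.
- **Sideways offset:** part-way through, the images showed the fingers sitting several mm off to one side. I moved them back with the catch still held.
- **Images:** I reached the 12-picture limit, so the last checks after release were numerical only.
- **Other things on the bench:** I did not re-measure them; the planned path kept clear of them.

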